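# Pack the two-layer flow-cell case

## Task

Pack the blue case: lay the loose flow cell in the empty bottom cavity (the one with the green pad) beside the cell already there, then take the divider off its sloping stand and fit it flat in the case above the cells, and last lay the white electrode holder flat in the red-edged pocket on the divider. Set every part down gently instead of letting it drop, keep the packed cell in its cavity, and do not disturb the other things on the bench.

Things in the scene. Friction and masses are not known exactly. Their poses are not given: they have to be found in the camera images.
- case: Open blue case, fixed to the bench. Outside 110 (x) x 216 (y) x 58 mm high, walls and floor 5 mm. Origin at the centre of its underside; z up, y along its length. A grey insert, top 27 mm above the underside, forms two cavities 68 (x) x 48 (y) mm centred at x = 0, y = +50 and -50 mm. A finger slot 36 mm wide (x) runs down to the floor, broken by a 6 mm rib at y = 0 and leaving 23 mm beside each cavity's y sides.
- seat (a point): Point in the middle of the case, 43 mm above its underside (axes as the case's), level with the tops of four corner posts that carry the divider: when fitted, the divider's origin is here. The space for the divider is 100 (x) x 206 (y) mm; the rim is 15 mm above this point.
- pad: Green pad, 64 x 44 mm, 1 mm thick, seen only (takes no room), on the floor of the empty cavity, which may be either one. Origin at the centre of the cavity's floor, 5 mm above the case's underside; axes parallel to the case's.
- packed_cell: The flow cell already packed in the other cavity; same form as flow_cell.
- flow_cell: Loose flow cell standing on the bench: tan block with two steel bands, 60 (x) x 40 (y) x 34 (z) mm, about 150 g. Origin at the centre of its underside, z up, x its long side. Both cells go in with their x along the case's x (either way round).
- divider: White plate, 94 (x) x 200 (y) x 4 mm, 130 g. Origin at the centre of its underside, z out of its upper face. Mid-face a yellow grip fin 44 long (x), 10 thick (y), top 36 mm above the origin. Red-edged pocket at +y, a fixed flat black gasket at -y. Starts on the stand, 35 degrees from level, upper face towards the robot, its -x edge against the lip. Fits the case y along y, either way round.
- fin (a point): Point on the divider's fin, 28 mm above the divider's underside (8 mm below the fin's top); axes as the divider's.
- pocket (a point): Centre of the pocket's floor on the divider: x = 0, y = +53 mm, 4 mm above its underside; axes as the divider's. The pocket is 78 (x) x 32 (y) mm within red edges 5 mm high; the long edges have a gap of 46 mm in the middle for fingers.
- electrode_holder: White bar with three brass dots on top, 70 (x) x 24 (y) x 28 (z) mm, about 100 g, standing on the bench. Origin at the centre of its underside, z up, x its long side. It lies in the pocket with its x along the divider's x (either way round).
- stand: Fixed metal stand with a slope that rises away from the robot at 35 degrees; footprint 130 x 214 mm, slope 116 mm long, top edge about 90 mm high. Origin at the centre of its underside; x points up the slope. Lip 10 mm high at the low edge.
- wash_bottle: Bystander: white plastic bottle with blue cap, 66 mm diameter, 170 mm tall, standing behind the case. Origin at the centre of its underside.
- beaker: Bystander: glass beaker, 72 mm across, 85 mm tall, standing behind the case. Origin at the centre of its underside.
- vial: Bystander: small amber jar, 26 mm diameter, 42 mm tall, near the two loose parts. Origin at the centre of its underside.
- dish: Bystander: shallow white dish, 64 mm across, 16 mm tall, just behind the case. Origin at the centre of its underside.
- case_lid: Bystander: the case's blue lid, a 110 x 216 x 14 mm slab lying flat behind the loose parts; not used. Origin at the centre of its underside.
- reagent: Bystander: white jar with red cap, 72 mm diameter, 130 mm tall, behind the stand. Origin at the centre of its underside.
- spatula: Bystander: lab spatula 170 mm long lying flat just behind the case.
Things that resemble listed ones, but are neither listed nor needed, are in the scene too. Leave any turquoise look-alike of the flow_cell alone. Leave any purple look-alike of the divider alone.

How it is judged:
By the outcome, as a careful person would: the job done as asked, in the order asked, and still so for the second after the job is handed in, with the robot touching nothing.
It also fails if it takes over 64 s, if anything falls off the work surface, if the arm or the gripper's body presses on something with over 40 N, if the wrist force passes 120 N, or if a joint passes its speed limit or range.

## Robot

A 7-joint arm with a two-finger parallel gripper is mounted at the origin on the work surface. World frame = base frame: x ahead of the robot, y to its left, z up, the work surface at z = 0. Lengths are in m, angles in degrees, forces in N, time in s.
With the tool pointing down it reaches from about 0.4 to 0.85 m from the base axis. Payload 4.5 kg.
Tool frame: the origin (TCP) lies at the centre of the arm's flange, where the gripper is bolted on; the fingertips stand 166 mm ahead of it and the grasp point (between the pads) lies 147 mm ahead of it; z points along the fingers, y is the line along which they close (so a half turn about z gives the same grasp; the last joint's range is limited). The gripper opens to 88 mm and grips with 3 to 60 N. Pads are 18 mm wide; open, the fingers measure 123 mm over their backs; the gripper's body (75 mm by 187 mm) begins 45 mm behind the grasp point.
Start: joints at [73.27, 39.483, -11.15, 89.685, 9.013, 51.709, -12.324], TCP at [0.2, -0.592, 0.405] pointing down, gripper open.
Joint ranges: [-172.22, 172.22], [-26.19, 119.32], [-84.43, 86.54], [7.71, 146.69], [-57.33, 237.33], [2.42, 119.75], [-152.13, 152.13]. Speed limits (degrees/s): [147.25, 147.25, 180, 180, 180, 180, 180].

## Interface

Orientations are given as [roll, pitch, yaw] about the fixed x, y, z axes, in that order (R = Rz(yaw) Ry(pitch) Rx(roll)).
In Python, from station import sensors, imaging, job gives the robot as it stands.
- The arm moves only by the tool jog_arm, never from a script. Its arguments are lists of equal length, an entry for each row: "xyz": the shift along the tool's x, y, z in m, a list of three; "turn": the turn about the tool's z in degrees; "gripper": the finger opening in m, from 0 to 0.0881. A call has 1 to 10 rows; each row is the pose to reach, as a shift and turn from the pose commanded when the call began, along the tool's axes at that moment; what a row does not reach only later rows make up. A row lasts 1/12 s, in which the tool goes at most 41.7 mm and 7.16 degrees, less where a joint would pass 70% of its speed; a pose out of reach is approached as far as the arm can. A call with a gripper value outside its range is refused whole. The fingers move at their own pace and stop on an object; the grip force is fixed at half the most. Time passes only in rows, so rows that repeat a pose let the fingers close. It gives the time, the measured TCP pose, the force, the opening and the grip force at its end, in the units of the state.
- sensors.state(): the state, without advancing time (a new reading comes with each control period).
- imaging.get_image(name): name is "scene" or "top" or "wrist"; returns the picture (384x512x3 uint8, red, green, blue); there is no depth.
- imaging.get_calibration(name): a dict with "K" (3x3 intrinsics, pixels), "R" (3x3) and "t" (3): a world point X has camera coordinates R X + t. Camera axes: x right, y down, z forward; pixel columns grow to the right and rows downward; lengths in m; the calibration is good to about 2 mm. A picture is of the moment at which its call begins: read the wrist's pose just before it. get_calibration takes no time and is no camera call; for the wrist camera it gives the pose at the moment of the call.
- job.close_job(): hands the job in; it is judged then, once.
The state is a dict: "time_s": time; "joint_pos": joint angles; "joint_velocities": joint speeds; "tau": joint torques, N m; "tcp_pos": TCP position; "ee_rot": TCP orientation; "contact_force": force on the tool from outside, world axes, zero at the start; "ft_torque": the same for the moment, N m; "width": finger opening in m; "gripper_force": force on a finger pad.
Only numpy, scipy, OpenCV 4.12 (cv2) and the standard library are available. Lean on these libraries where they do the work, as an engineer would, in place of code of your own. Each camera call takes 0.05 s, during which the arm holds its last target. There are 200 camera calls.

## Working session

There is one attempt and no reset: what is moved stays moved. The work goes in short steps, Python scripts to look and compute and a tool call to move; the robot and the scene stay as the last step left them, time stands still between calls to the robot, and variables do not carry over. Pictures are saved under pics/ and viewed, at most 10 in all, crops included, and the job is handed in when it is done.

Besides the shell and the picture viewer there is one more tool, called after "Call:" by a JSON object that holds its "op" and its "data". jog_arm: Moves the arm, as the interface text tells. Its arguments: {"type":"object","properties":{"xyz":{"type":"array"},"turn":{"type":"array"},"gripper":{"type":"array"}},"required":["xyz","turn","gripper"]}

```bash
ls; mkdir -p pics
python3 - <<'E'
from station import sensors, imaging
import cv2,numpy as np
s=sensors.state();print(s['time_s'],s['tcp_pos'],s['ee_rot'],s['width'])
for n in ("scene","top"):
    im=imaging.get_image(n);cv2.imwrite(f"pics/{n}0.png",im[:,:,::-1])
    c=imaging.get_calibration(n);print(n,np.round(c['K'],1).tolist(),np.round(c['R'],3).tolist(),np.round(c['t'],3).tolist())
E
```

```text
pics
0.0 [ 0.19991082 -0.59182952  0.40390826] [-1.79894959e+02  8.11436185e-03  1.86742290e+01] 0.08834035674557841
scene [[347.2, 0.0, 256.2], [0.0, 347.2, 187.1], [0.0, 0.0, 1.0]] [[-0.834, 0.552, -0.015], [0.465, 0.687, -0.558], [-0.298, -0.472, -0.83]] [0.411, -0.218, 1.228]
top [[351.4, 0.0, 255.9], [0.0, 351.4, 191.8], [0.0, 0.0, 1.0]] [[-0.027, -0.999, 0.021], [-0.981, 0.023, -0.192], [0.192, -0.026, -0.981]] [0.011, 0.523, 1.206]
```

View pics/scene0.png

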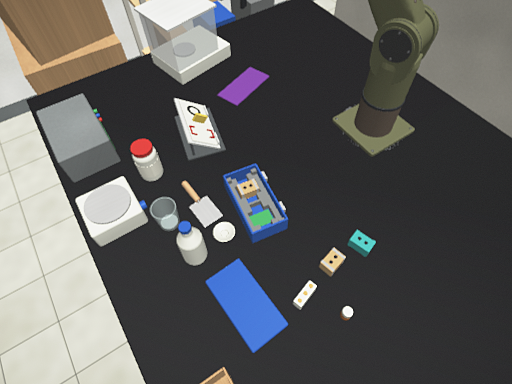

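View pics/top0.png

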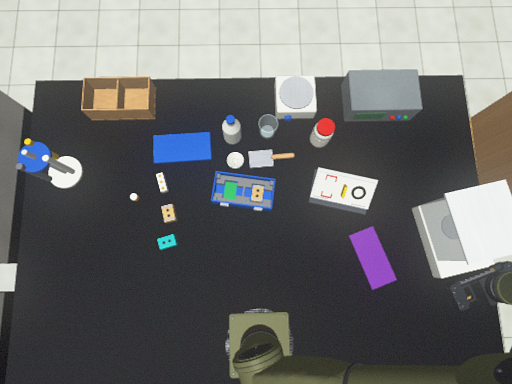

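Top view: the loose flow cell could be the tan block (169,213), the turquoise one (167,242, decoy) or the packed one (257,193); I choose the tan block at (169,213). The divider is either the white plate on the stand (343,190) or the purple sheet (372,258, decoy). The holder is the white bar with dots (162,182), and the vial is at (134,197). The green pad is at (231,190), in the +y cavity.

```bash
cat > h.py <<'E'
from station import sensors, imaging
import cv2,numpy as np
def grab(n):
    s=sensors.state();c=imaging.get_calibration(n);im=imaging.get_image(n);return im,c,s
def ray(px,c,z):
    px=np.atleast_2d(px).astype(float);K,R,t=[np.array(c[k]) for k in 'KRt']
    o=-R.T@t;d=(np.c_[px,np.ones(len(px))]@np.linalg.inv(K).T)@R
    return o+d*((z-o[2])/d[:,2])[:,None]
def proj(X,c):
    K,R,t=[np.array(c[k]) for k in 'KRt'];p=(np.atleast_2d(X)@R.T+t)@K.T;return p[:,:2]/p[:,2:]
def blobs(m,amin):
    m=cv2.morphologyEx(m.astype(np.uint8),cv2.MORPH_CLOSE,np.ones((3,3)))
    cs,_=cv2.findContours(m,cv2.RETR_EXTERNAL,cv2.CHAIN_APPROX_NONE)
    return [k for k in cs if cv2.contourArea(k)>amin]
def rect(k,c,z):
    p=ray(k[:,0,:],c,z)[:,:2];(x,y),(w,h),a=cv2.minAreaRect((p*1000).astype(np.float32))
    if w<h: w,h,a=h,w,a-90
    return np.round([x,y,w,h,(a+90)%180-90],1)   # mm, long side, short side, yaw of long side
def hsv(im): return cv2.cvtColor(im,cv2.COLOR_RGB2HSV).astype(int).transpose(2,0,1)
E
python3 - <<'E'
from h import *
im,c,s=grab("top");H,S,V=hsv(im)
def show(n,m,z,a,box):
    mm=np.zeros_like(m);x0,y0,x1,y1=box;mm[y0:y1,x0:x1]=m[y0:y1,x0:x1]
    for k in blobs(mm,a): print(n,k[:,0].mean(0).round(),rect(k,c,z))
show("tan",(V>90)&(S>50)&(H<25),.034,30,(150,195,190,228))
show("holder",(V>120),.028,20,(145,165,180,198))
show("vial",(V>100),.042,5,(125,188,145,208))
show("turq",(V>70)&(S>80),.034,30,(150,230,185,255))
show("case",(V>60)&(S>120)&(H>100)&(H<125),.058,100,(200,165,285,220))
show("green",(V>60)&(S>100)&(H>50)&(H<85),.006,30,(200,165,285,220))
show("div",(V>130)&(S<60),.06,200,(300,160,385,220))
show("yellow",(V>120)&(S>120)&(H>15)&(H<35),.1,5,(300,160,385,220))
cv2.imwrite("pics/c1.png",cv2.resize(im[145:265,120:390,::-1],None,fx=2.9,fy=2.9,interpolation=2))
E
```

```text
tan [168. 213.] [456.8 312.1  64.2  44.5  12.9]
holder [161. 182.] [571.4 341.3  74.   26.5  16.6]
vial [134. 197.] [517.1 433.   28.8  25.4  88.7]
turq [167. 242.] [355.5 315.2  64.2  43.6 -74.1]
case [243. 191.] [526.9  44.3 219.8 119.9  80.9]
green [230. 190.] [540.1  93.1  62.5  43.3  -9.1]
div [343. 188.] [ 526.6 -316.1  228.6  117.3   76.2]
yellow [344. 191.] [ 508.6 -303.8   44.    10.8  -22.1]
```

View pics/c1.png

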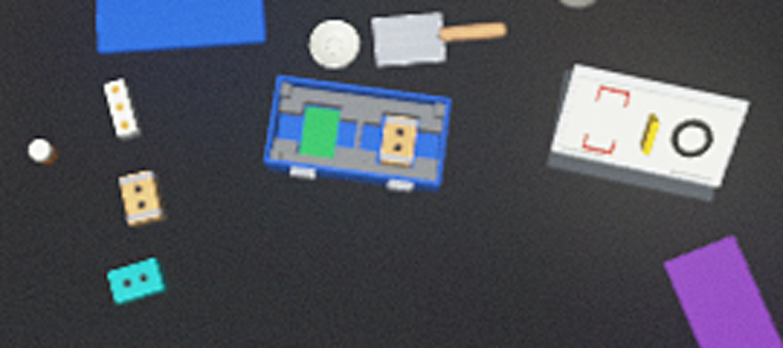

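The crop confirms it: tan cell at top-view pixel (169,213), white divider with the red pocket on its +y side, and the green pad in the case's +y cavity.

```bash
cat >> h.py <<'E'
from scipy.spatial.transform import Rotation as Ro
def plan(*wps,pos=None,yaw=None):
    "waypoints (x,y,z,yaw) of the TCP -> tool shift and turn for calls in succession"
    s=sensors.state();p=np.array(s['tcp_pos']) if pos is None else np.array(pos)
    y=s['ee_rot'][2] if yaw is None else yaw
    for w in wps:
        R=Ro.from_euler('xyz',[180,0,y],degrees=True)
        d=(y-w[3]+180)%360-180
        print(w,'-> xyz',np.round(R.inv().apply(np.array(w[:3])-p),4).tolist(),'turn',round(d,2),'dist',round(float(np.linalg.norm(np.array(w[:3])-p)),3))
        p,y=np.array(w[:3]),w[3]
E
python3 - <<'E'
from h import *
s=sensors.state();c=imaging.get_calibration("wrist");R,t=np.array(c['R']),np.array(c['t'])
T=Ro.from_euler('xyz',s['ee_rot'],degrees=True)
print(np.round(c['K'],1).tolist());print("cam in tool",T.inv().apply(-R.T@t-s['tcp_pos']).round(3),"axes",(R@T.as_matrix()).round(3).tolist())
plan((.44,-.29,.40,-14),(.47,.06,.40,-9),(.43,.312,.38,13))
E
```

```text
[[301.0, 0.0, 252.5], [0.0, 301.0, 194.7], [0.0, 0.0, 1.0]]
cam in tool [0.072 0.001 0.02 ] axes [[-0.001, 1.0, -0.0], [-0.96, -0.001, -0.281], [-0.281, 0.0, 0.96]]
(0.44, -0.29, 0.4, -14) -> xyz [0.324, -0.2092, 0.0041] turn 32.67 dist 0.386
(0.47, 0.06, 0.4, -9) -> xyz [-0.0556, -0.3469, -0.0] turn -5 dist 0.351
(0.43, 0.312, 0.38, 13) -> xyz [-0.0789, -0.2426, 0.02] turn -22 dist 0.256
```

Call:
{"op": "jog_arm", "data": {"xyz": [[0.324,-0.209,0],[0.324,-0.209,0],[0.324,-0.209,0],[0.324,-0.209,0],[0.324,-0.209,0],[0.324,-0.209,0],[0.324,-0.209,0],[0.324,-0.209,0],[0.324,-0.209,0],[0.324,-0.209,0]], "turn": [32.7,32.7,32.7,32.7,32.7,32.7,32.7,32.7,32.7,32.7], "gripper": [0.088,0.088,0.088,0.088,0.088,0.088,0.088,0.088,0.088,0.088]}}

```text
time_s: 0.98
tcp_pos: [0.4448, -0.2837, 0.4046]
ee_rot: [-179.7, -0.1, -13.4]
contact_force: [0.3, -1.0, -0.3]
width: 0.0881
gripper_force: 0.0
```

Run:
```python
from h import *
im,c,s=grab("wrist");print(s['tcp_pos'],s['ee_rot'],s['joint_velocities'])
cv2.imwrite("pics/w1.png",im[:,:,::-1]);np.savez("w1",im=im,**c)
plan((.47,.06,.40,-9))
```

```text
[ 0.44482231 -0.2836512   0.40457552] [-1.79719436e+02 -1.16870466e-01 -1.34038111e+01] [-10.3245895    0.73505323   4.87088485  -1.28163689   1.05229201
   1.24812356  -8.70840303]
(0.47, 0.06, 0.4, -9) -> xyz [-0.0549, -0.3409, 0.0045] turn -4.4 dist 0.345
```

View pics/w1.png

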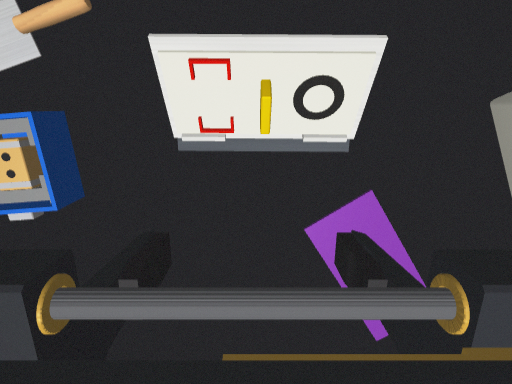

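The wrist picture shows the white divider with corners about (150,36), (386,38), (354,138) and (174,138). The yellow fin is at (265,105), the pocket is on the left and the gasket on the right, and the purple decoy sits apart at (370,260).

Call:
{"op": "jog_arm", "data": {"xyz": [[-0.055,-0.341,0],[-0.055,-0.341,0],[-0.055,-0.341,0],[-0.055,-0.341,0],[-0.055,-0.341,0],[-0.055,-0.341,0],[-0.055,-0.341,0],[-0.055,-0.341,0],[-0.055,-0.341,0],[-0.055,-0.341,0]], "turn": [-4.5,-4.5,-4.5,-4.5,-4.5,-4.5,-4.5,-4.5,-4.5,-4.5], "gripper": [0.088,0.088,0.088,0.088,0.088,0.088,0.088,0.088,0.088,0.088]}}

```text
time_s: 1.87
tcp_pos: [0.4697, 0.0572, 0.4046]
ee_rot: [-179.9, -0.0, -9.1]
contact_force: [0.2, -0.3, 0.9]
width: 0.0879
gripper_force: 0.0
```

Run:
```python
from h import *
im,c,s=grab("wrist");print(s['tcp_pos'],s['ee_rot'])
cv2.imwrite("pics/w2.png",im[:,:,::-1]);np.savez("w2",im=im,**c)
H,S,V=hsv(im)
for n,m,z,a in (("green",(V>60)&(S>100)&(H>50)&(H<85),.006,300),("blue",(V>60)&(S>120)&(H>100)&(H<125),.058,3000)):
    for k in blobs(m,a): print(n,k[:,0].mean(0).round(),rect(k,c,z))
plan((.40,.312,.38,13))
```

```text
[0.46967249 0.05716234 0.4045869 ] [-1.79906266e+02 -8.26735806e-03 -9.13854882e+00]
green [215. 116.] [536.2  92.5  62.7  43.7  -9. ]
blue [257. 114.] [527.8  43.3 216.9 111.2  80.8]
blue [59. 18.] [656.9 215.  140.7  41.5 -87.5]
(0.4, 0.312, 0.38, 13) -> xyz [-0.1105, -0.2429, 0.0246] turn -22.38 dist 0.268
```

View pics/w2.png

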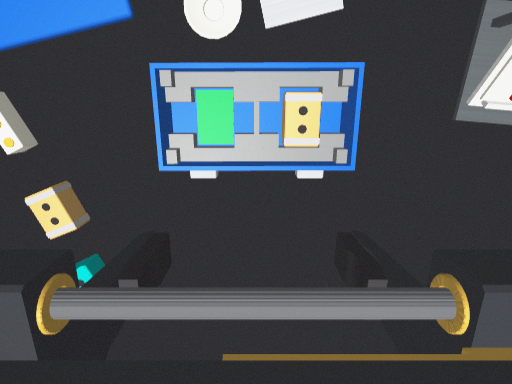

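The case is at (257,115), with the green pad on the left at (215,117) and the packed cell on the right at (302,120). The loose cell is at the left (57,210).

Call:
{"op": "jog_arm", "data": {"xyz": [[-0.11,-0.243,0.025],[-0.11,-0.243,0.025],[-0.11,-0.243,0.025],[-0.11,-0.243,0.025],[-0.11,-0.243,0.025],[-0.11,-0.243,0.025],[-0.11,-0.243,0.025],[-0.11,-0.243,0.025],[-0.11,-0.243,0.025]], "turn": [-22.4,-22.4,-22.4,-22.4,-22.4,-22.4,-22.4,-22.4,-22.4], "gripper": [0.088,0.088,0.088,0.088,0.088,0.088,0.088,0.088,0.088]}}

```text
time_s: 2.67
tcp_pos: [0.4021, 0.31, 0.3794]
ee_rot: [179.9, 0.0, 12.8]
contact_force: [0.1, -0.6, 0.0]
width: 0.088
gripper_force: 0.0
```

Run:
```python
from h import *
im,c,s=grab("wrist");print(s['time_s'],s['tcp_pos'],s['ee_rot'])
cv2.imwrite("pics/w3.png",im[:,:,::-1]);np.savez("w3",im=im,**c)
H,S,V=hsv(im)
m=(V>110)&((H<30)|(H>160)|(S<60));m[225:]=0
for k in blobs(m,60):
    q=k[:,0].mean(0).round()
    print(q,cv2.contourArea(k),"z34",rect(k,c,.034),"z28",rect(k,c,.028))
```

```text
2.6667 [0.40210735 0.30997905 0.37936624] [1.79882300e+02 2.28026780e-02 1.27777153e+01]
[453. 148.] 410.5 z34 [478.7 103.5  42.9  13.   81.4] z28 [478.8  99.4  43.7  13.2  81.4]
[260. 125.] 2157.0 z34 [455.2 313.   59.8  40.4  12.8] z28 [454.9 312.8  60.9  41.2  12.8]
[484.  98.] 3294.5 z34 [538.2  80.3 102.8  99.9  80.9] z28 [539.4  75.8 104.7 101.7  80.9]
[153.  37.] 862.0 z34 [514.7 432.9  36.1  25.9  70.6] z28 [515.5 434.9  36.8  26.4  70.6]
[258.  21.] 989.0 z34 [549.4 335.8  39.   24.   13.7] z28 [550.9 336.   39.7  24.4  13.7]
```

View pics/w3.png

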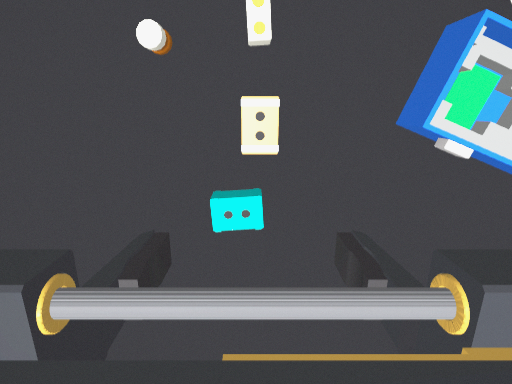

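The tan cell is at (260,125), the turquoise decoy at (237,210), the holder at (258,20) and the vial at (153,37). The cell's pose is (455.2, 313.0) mm with yaw 12.8°.

Call:
{"op": "jog_arm", "data": {"xyz": [[0.052,0.009,0.1],[0.052,0.009,0.1],[0.052,0.009,0.14],[0.052,0.009,0.175],[0.052,0.009,0.2],[0.052,0.009,0.21],[0.052,0.009,0.21],[0.052,0.009,0.21],[0.052,0.009,0.21]], "turn": [0,0,0,0,0,0,0,0,0], "gripper": [0.088,0.088,0.088,0.088,0.088,0.088,0.088,0.088,0.088]}}

```text
time_s: 3.47
tcp_pos: [0.4551, 0.3126, 0.1708]
ee_rot: [179.9, -0.1, 12.7]
contact_force: [0.6, -0.4, 1.3]
width: 0.0877
gripper_force: 0.0
```

Call:
{"op": "jog_arm", "data": {"xyz": [[0,0,0],[0,0,0],[0,0,0],[0,0,0],[0,0,0],[0,0,0]], "turn": [0,0,0,0,0,0], "gripper": [0.03,0.03,0.03,0.03,0.03,0.03]}}

```text
time_s: 3.97
tcp_pos: [0.4539, 0.3145, 0.1698]
ee_rot: [180.0, -0.0, 12.9]
contact_force: [-0.3, 0.7, -0.5]
width: 0.0501
gripper_force: 0.0
```

Run:
```python
from h import *
plan((.455,.313,.27,12.8),(.5358,.0927,.27,-9.2),(.5358,.0927,.19,-9.2),(.5358,.0927,.1745,-9.2))
```

```text
(0.455, 0.313, 0.27, 12.8) -> xyz [0.0008, 0.0017, -0.1002] turn 0.08 dist 0.1
(0.5358, 0.0927, 0.27, -9.2) -> xyz [0.03, 0.2327, 0.0] turn 22.0 dist 0.235
(0.5358, 0.0927, 0.19, -9.2) -> xyz [0.0, -0.0, 0.08] turn 0.0 dist 0.08
(0.5358, 0.0927, 0.1745, -9.2) -> xyz [0.0, -0.0, 0.0155] turn 0.0 dist 0.016
```

Call:
{"op": "jog_arm", "data": {"xyz": [[0,0,0],[0,0,0],[0,0,0],[0,0,0],[0,0,-0.02],[0,0,-0.06],[0,0,-0.1],[0,0,-0.1]], "turn": [0,0,0,0,0,0,0,0], "gripper": [0.03,0.03,0.03,0.03,0.03,0.03,0.03,0.03]}}

```text
time_s: 4.63
tcp_pos: [0.4558, 0.3156, 0.2756]
ee_rot: [-179.7, -0.6, 12.8]
contact_force: [0.4, 0.5, -1.1]
width: 0.0392
gripper_force: 30.0
```

Call:
{"op": "jog_arm", "data": {"xyz": [[0.005,0.035,0],[0.01,0.075,0],[0.015,0.115,0],[0.02,0.155,0],[0.025,0.195,0],[0.03,0.22,0],[0.031,0.233,0],[0.031,0.233,0],[0.031,0.233,0]], "turn": [6,12,18,22,22,22,22,22,22], "gripper": [0.03,0.03,0.03,0.03,0.03,0.03,0.03,0.03,0.03]}}

```text
time_s: 5.38
tcp_pos: [0.5358, 0.094, 0.2693]
ee_rot: [-180.0, 0.0, -9.2]
contact_force: [0.1, 0.5, -0.3]
width: 0.0397
gripper_force: 30.0
```

Run:
```python
from h import *
im,c,s=grab("wrist");print(s['tcp_pos'],s['ee_rot'],s['contact_force'],s['width'])
cv2.imwrite("pics/w4.png",im[:,:,::-1])
plan((.5358,.0927,.1745,-9.2))
```

```text
[0.53583428 0.09395141 0.26932074] [-1.79994032e+02  4.24307090e-02 -9.20917667e+00] [ 0.11284166  0.48081764 -0.28492346] 0.03967770334081749
(0.5358, 0.0927, 0.1745, -9.2) -> xyz [0.0007, 0.0026, 0.0948] turn 0.13 dist 0.095
```

View pics/w4.png

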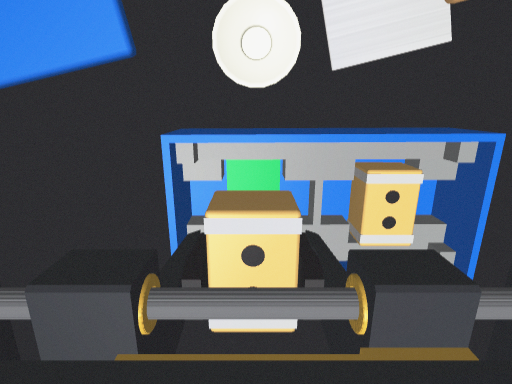

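The cell is held at (253,260), aligned over the green pad at (253,175), with the packed cell undisturbed at (387,205).

Call:
{"op": "jog_arm", "data": {"xyz": [[0,0.001,0.035],[0,0.001,0.06],[0,0.001,0.075],[0,0.001,0.082],[0,0.001,0.087],[0,0.001,0.091],[0,0.001,0.094],[0,0.001,0.095],[0,0.001,0.095]], "turn": [0,0,0,0,0,0,0,0,0], "gripper": [0.03,0.03,0.03,0.03,0.03,0.03,0.03,0.03,0.03]}}

```text
time_s: 6.18
tcp_pos: [0.5361, 0.0933, 0.1751]
ee_rot: [-180.0, -0.0, -9.1]
contact_force: [-1.0, 0.3, -1.3]
width: 0.0395
gripper_force: 30.0
```

Run:
```python
from h import *
s=sensors.state();print(s['tcp_pos'],s['contact_force'],s['ft_torque'])
```

```text
[0.53605605 0.09333262 0.17514363] [-1.01319597  0.26515414 -1.31980842] [ 0.02160919  0.00355302 -0.06000371]
```

Call:
{"op": "jog_arm", "data": {"xyz": [[0,0,0.001],[0,0,0.0015],[0,0,0.002],[0,0,0.002]], "turn": [0,0,0,0], "gripper": [0.03,0.03,0.03,0.03]}}

```text
time_s: 6.52
tcp_pos: [0.5361, 0.0932, 0.1746]
ee_rot: [-180.0, -0.1, -9.1]
contact_force: [-2.4, 0.9, 13.2]
width: 0.0397
gripper_force: 30.0
```

Call:
{"op": "jog_arm", "data": {"xyz": [[0,0,-0.001],[0,0,-0.001],[0,0,-0.001],[0,0,-0.001],[0,0,-0.02],[0,0,-0.06],[0,0,-0.1],[0,0,-0.12],[0,0,-0.12]], "turn": [0,0,0,0,0,0,0,0,0], "gripper": [0.052,0.052,0.052,0.052,0.052,0.052,0.052,0.052,0.052]}}

```text
time_s: 7.27
tcp_pos: [0.5374, 0.0933, 0.2969]
ee_rot: [-179.8, -0.4, -9.2]
contact_force: [-0.0, 0.2, -0.2]
width: 0.0517
gripper_force: 0.0
```

Run:
```python
from h import *
im,c,s=grab("wrist");print(s['time_s'],s['tcp_pos'],s['ee_rot'],s['contact_force'],s['width'])
H,S,V=hsv(im);m=(V>110)&(H<30)&(S>60);m[290:]=0
for k in blobs(m,300): print(k[:,0].mean(0).round(),rect(k,c,.039))
d=np.load("w1.npz");im=d['im'];H,S,V=hsv(im)
y=(V>120)&(S>120)&(H>18)&(H<35);y[:60]=0;y[150:]=0;y[:,200:]&=True
for k in blobs(y,50):
    print("fin",cv2.boundingRect(k),cv2.minAreaRect(k))
w=((V>130)&(S<60)).astype(np.uint8);w[:25]=0;w[160:]=0;w[:,:130]=0;w[:,410:]=0
k=max(blobs(w,1000),key=cv2.contourArea)
hull=cv2.convexHull(k);print(cv2.approxPolyDP(hull,4,True)[:,0].tolist())
for zz in ("x",): pass
r=((V>90)&(S>150)&((H<8)|(H>172)));r[160:]=0
for k in blobs(r,20): print("red",cv2.boundingRect(k))
```

```text
7.2667 [0.53738069 0.09327794 0.2969177 ] [-179.82763468   -0.44860073   -9.16060568] [-0.03020492  0.21708368 -0.15457649] 0.0516674444003292
[254. 199.] [537.3  92.3  39.   38.9  80.8]
[370. 200.] [522.3  -2.5  48.5  44.9  80.9]
[374. 166.] [549.6  -7.   47.8   7.3  80.8]
[254. 163.] [567.7  87.1  38.5   6.5  80.8]
[462.   6.] [650.9 -76.   61.4  12.4  80.8]
fin (260, 80, 12, 54) ((265.5, 106.5), (53.0, 11.0), 90.0)
[[387, 37], [354, 136], [345, 142], [174, 137], [149, 34]]
red (198, 117, 36, 16)
red (188, 59, 43, 21)
```

Run:
```python
from h import *
d=np.load("w1.npz");im=d['im'];c=d;H,S,V=hsv(im)
w=((V>130)&(S<60));
# top edge line
P=[]
for x in range(165,372,4):
    r=np.where(w[25:160,x])[0]
    if len(r): P.append((x,25+r[0]))
P=np.array(P,float);vx,vy,x0,y0=cv2.fitLine(P.astype(np.float32),cv2.DIST_HUBER,0,.01,.01).ravel()
e=ray([[160,y0+(160-x0)*vy/vx],[380,y0+(380-x0)*vy/vx]],c,.081);v=e[0]-e[1];print("edge",e.round(4).tolist(),"yaw x",np.degrees(np.arctan2(v[1],v[0]))-90)
ck=ray([[149,35],[387,37]],c,.081);print("corner width",np.linalg.norm(ck[0]-ck[1]),ck.mean(0))
f=ray([[266.,79.5],[265.5,134.]],c,.067);print("fin ends",f.round(4).tolist(),np.linalg.norm(f[0]-f[1]),np.degrees(np.arctan2(*(f[0]-f[1])[[1,0]])))
print("finpoint",f[1]+.415*(f[0]-f[1]))
print(V[70:140,266].tolist())
```

```text
edge [[0.5975, -0.2328, 0.081], [0.5496, -0.4271, 0.081]] yaw x -13.83773692961229
corner width 0.2168012937875814 [ 0.57272101 -0.3279214   0.081     ]
fin ends [[0.5379, -0.3188, 0.067], [0.4863, -0.3067, 0.067]] 0.053013777148039336 -13.280486713728218
finpoint [ 0.50773091 -0.31170511  0.067     ]
[233, 234, 234, 234, 233, 234, 234, 234, 233, 217, 193, 187, 188, 188, 187, 188, 189, 190, 191, 190, 192, 191, 189, 192, 191, 190, 216, 239, 238, 232, 232, 231, 231, 232, 232, 232, 232, 232, 232, 232, 231, 231, 232, 232, 231, 232, 232, 230, 231, 230, 230, 231, 230, 230, 229, 230, 230, 229, 230, 230, 230, 231, 228, 226, 229, 231, 229, 231, 168, 112]
```

Run:
```python
from h import *
plan((.5077,-.3117,.30,-13.6))
```

```text
(0.5077, -0.3117, 0.3, -13.6) -> xyz [0.0358, 0.4044, -0.0053] turn 4.45 dist 0.406
```

Call:
{"op": "jog_arm", "data": {"xyz": [[0.035,0.404,-0.005],[0.035,0.404,-0.005],[0.035,0.404,-0.005],[0.035,0.404,-0.005],[0.035,0.404,-0.005],[0.035,0.404,-0.005],[0.035,0.404,-0.005],[0.035,0.404,-0.005],[0.035,0.404,-0.005],[0.035,0.404,-0.005]], "turn": [4.4,4.4,4.4,4.4,4.4,4.4,4.4,4.4,4.4,4.4], "gripper": [0.04,0.04,0.04,0.04,0.04,0.04,0.04,0.04,0.04,0.04]}}

```text
time_s: 8.15
tcp_pos: [0.5044, -0.3154, 0.2958]
ee_rot: [179.9, 0.2, -13.7]
contact_force: [1.3, 0.0, 0.6]
width: 0.0403
gripper_force: 0.0
```

Call:
{"op": "jog_arm", "data": {"xyz": [[0,0,0],[0,0,0]], "turn": [0,0], "gripper": [0.04,0.04]}}

```text
time_s: 8.32
tcp_pos: [0.5048, -0.3135, 0.2958]
ee_rot: [180.0, 0.2, -13.8]
contact_force: [-0.3, 1.4, 0.0]
width: 0.0403
gripper_force: 0.0
```

Run:
```python
from h import *
im,c,s=grab("wrist");print(s['time_s'],s['tcp_pos'],s['ee_rot'],s['width'])
cv2.imwrite("pics/w5.png",im[:,:,::-1]);np.savez("w5",im=im,**c)
H,S,V=hsv(im);y=(V>120)&(S>120)&(H>18)&(H<35);y[280:]=0
for k in blobs(y,100): print(cv2.boundingRect(k),cv2.minAreaRect(k))
# predicted features of the divider from w1 (fin point, yaw)
a=np.radians(-13.6);X=np.array([np.cos(a),np.sin(a),0]);Y=np.array([-np.sin(a),np.cos(a),0]);Z=np.array([0,0,1.])
t=np.radians(35)
F=np.array([.5077,-.3117,.0734])
for p in ((22,0,4),(22,0,36),(-22,0,36),(0,0,36)):
    q=np.array(p)-[0,0,28];w=F+(X*(q[0]*np.cos(t)-q[2]*np.sin(t))+Z*(q[0]*np.sin(t)+q[2]*np.cos(t))+Y*q[1])/1000
    print(p,proj(w,c).round(1),proj(w,np.load("w1.npz")).round(1))
```

```text
8.3167 [ 0.50480816 -0.31350735  0.29576691] [ 1.79987815e+02  1.59936293e-01 -1.38109439e+01] 0.040315677336394344
(238, 165, 16, 71) ((245.5, 200.0), (70.0, 15.0), 90.0)
(22, 0, 4) [[247.6 162.2]] [[266.2  78.8]]
(22, 0, 36) [[247.3 198.2]] [[267.   97.4]]
(-22, 0, 36) [[248.3 234.2]] [[265.4 134.7]]
(0, 0, 36) [[247.8 217.7]] [[266.1 117.1]]
```

View pics/w5.png

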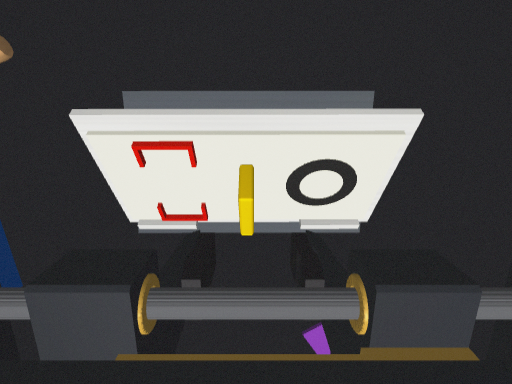

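The divider lies on the stand with its fin at (246,200), its pocket at (170,180) and its gasket at (321,182). The white band above row 131 is the bare upper part of the stand's slope. The fin is about 4 mm to the −y side of the tool.

Call:
{"op": "jog_arm", "data": {"xyz": [[0.001,-0.004,0.02],[0.001,-0.004,0.04],[0.001,-0.004,0.055],[0.001,-0.004,0.065],[0.001,-0.004,0.07],[0.001,-0.004,0.072],[0.001,-0.004,0.072]], "turn": [0,0,0,0,0,0,0], "gripper": [0.04,0.04,0.04,0.04,0.04,0.04,0.04]}}

```text
time_s: 8.95
tcp_pos: [0.5085, -0.3069, 0.2255]
ee_rot: [-180.0, 0.0, -13.5]
contact_force: [-0.1, -0.7, 0.3]
width: 0.0402
gripper_force: 0.0
```

Call:
{"op": "jog_arm", "data": {"xyz": [[0,0,0],[0,0,0],[0,0,0],[0,0,0],[0,0,0],[0,0,0],[0,0,0]], "turn": [0,0,0,0,0,0,0], "gripper": [0.003,0.003,0.003,0.003,0.003,0.003,0.003]}}

```text
time_s: 9.53
tcp_pos: [0.5082, -0.3082, 0.2263]
ee_rot: [179.9, -0.1, -13.6]
contact_force: [-1.5, -1.4, 4.6]
width: 0.0096
gripper_force: 30.0
```

Run:
```python
from h import *
plan((.508,-.308,.29,-13.6),(.380,-.135,.25,0),(.380,-.135,.205,0))
```

```text
(0.508, -0.308, 0.29, -13.6) -> xyz [-0.0003, -0.0001, -0.0637] turn 0.03 dist 0.064
(0.38, -0.135, 0.25, 0) -> xyz [-0.1651, -0.1381, 0.04] turn -13.6 dist 0.219
(0.38, -0.135, 0.205, 0) -> xyz [0.0, -0.0, 0.045] turn 0 dist 0.045
```

Call:
{"op": "jog_arm", "data": {"xyz": [[0,0,-0.01],[0,0,-0.03],[0,0,-0.05],[0,0,-0.065],[0,0,-0.065]], "turn": [0,0,0,0,0], "gripper": [0.003,0.003,0.003,0.003,0.003]}}

```text
time_s: 9.95
tcp_pos: [0.5092, -0.3077, 0.2939]
ee_rot: [180.0, -0.3, -13.5]
contact_force: [-0.5, 0.3, -1.4]
width: 0.0097
gripper_force: 30.0
```

Run:
```python
from h import *
im,c,s=grab("wrist");print(s['time_s'],s['tcp_pos'],s['contact_force'],s['width'])
cv2.imwrite("pics/w6.png",im[:,:,::-1]);np.savez("w6",im=im,**c)
H,S,V=hsv(im);y=(V>100)&(S>120)&(H>18)&(H<35);y[280:]=0
for k in blobs(y,100): print(cv2.boundingRect(k))
```

```text
9.95 [ 0.50916536 -0.30773461  0.29386879] [-0.45180555  0.32101224 -1.36317118] 0.009733213836863656
(241, 198, 24, 82)
```

View pics/w6.png

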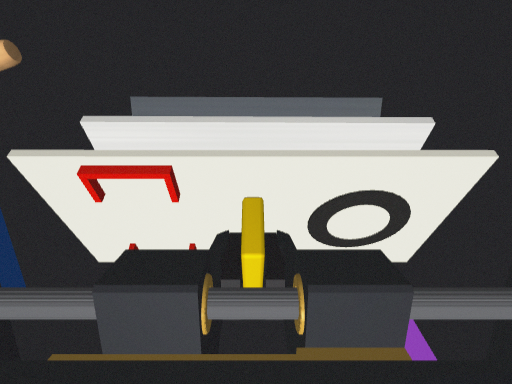

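The divider is held by its fin at (253,240), still tilted, with its upper edge at row 152.

Call:
{"op": "jog_arm", "data": {"xyz": [[-0.028,-0.023,0],[-0.055,-0.046,0],[-0.083,-0.069,0.01],[-0.11,-0.092,0.02],[-0.138,-0.115,0.03],[-0.165,-0.138,0.04],[-0.165,-0.138,0.06],[-0.165,-0.138,0.075],[-0.165,-0.138,0.08]], "turn": [-4,-8,-12,-13.6,-13.6,-13.6,-13.6,-13.6,-13.6], "gripper": [0.003,0.003,0.003,0.003,0.003,0.003,0.003,0.003,0.003]}}

```text
time_s: 10.75
tcp_pos: [0.3896, -0.1436, 0.2346]
ee_rot: [179.4, 0.5, 0.1]
contact_force: [0.5, -0.7, -1.0]
width: 0.0098
gripper_force: 30.0
```

Call:
{"op": "jog_arm", "data": {"xyz": [[0,0,0],[0,0,0.002],[0,0,0.004],[0,0,0.006],[0,0,0.006]], "turn": [0,0,0,0,0], "gripper": [0.003,0.003,0.003,0.003,0.003]}}

```text
time_s: 11.17
tcp_pos: [0.39, -0.1445, 0.229]
ee_rot: [179.4, 0.5, 0.1]
contact_force: [-0.5, -0.8, -0.3]
width: 0.0096
gripper_force: 30.0
```

Call:
{"op": "jog_arm", "data": {"xyz": [[0.01,0.025,0],[0.01,0.025,0],[0.01,0.025,0],[0.01,0.025,0.01],[0.01,0.025,0.02],[0.01,0.025,0.02]], "turn": [0,0,0,0,0,0], "gripper": [0.003,0.003,0.003,0.003,0.003,0.003]}}

```text
time_s: 11.67
tcp_pos: [0.3996, -0.1689, 0.2087]
ee_rot: [179.3, 0.6, 0.2]
contact_force: [0.4, -0.4, -0.8]
width: 0.0104
gripper_force: 30.0
```

Run:
```python
from h import *
s=sensors.state();print(s['tcp_pos'],s['ee_rot'],s['contact_force'],s['joint_pos'])
```

```text
[ 0.39960932 -0.1688685   0.20872888] [1.79344755e+02 5.58535316e-01 1.64014087e-01] [ 0.4286808  -0.419859   -0.75698564] [  18.7034062    49.2858072    -3.50436931  129.81478419   69.31828994
    3.68030836 -142.71461489]
```

Run:
```python
from h import *
plan((.46,-.10,.32,0),(.46,.17,.32,20),(.30,.46,.30,40),(.30,.46,.215,40),pos=(.40,-.169,.209),yaw=0)
```

```text
(0.46, -0.1, 0.32, 0) -> xyz [0.06, -0.069, -0.111] turn 0 dist 0.144
(0.46, 0.17, 0.32, 20) -> xyz [0.0, -0.27, -0.0] turn -20 dist 0.27
(0.3, 0.46, 0.3, 40) -> xyz [-0.0512, -0.3272, 0.02] turn -20 dist 0.332
(0.3, 0.46, 0.215, 40) -> xyz [-0.0, -0.0, 0.085] turn 0 dist 0.085
```

Call:
{"op": "jog_arm", "data": {"xyz": [[0,0,-0.03],[0.015,-0.02,-0.06],[0.03,-0.045,-0.09],[0.06,-0.069,-0.111],[0.06,-0.069,-0.111],[0.06,-0.069,-0.111]], "turn": [0,0,0,0,0,0], "gripper": [0.003,0.003,0.003,0.003,0.003,0.003]}}

```text
time_s: 12.17
tcp_pos: [0.4627, -0.0965, 0.3215]
ee_rot: [179.5, 0.1, 0.3]
contact_force: [0.4, -1.0, -1.7]
width: 0.0094
gripper_force: 30.0
```

Call:
{"op": "jog_arm", "data": {"xyz": [[0,-0.03,0],[0,-0.06,0],[0,-0.1,0],[0,-0.14,0],[0,-0.18,0],[0,-0.22,0],[0,-0.26,0],[0,-0.27,0],[0,-0.27,0]], "turn": [-2,-5,-8,-11,-14,-17,-20,-20,-20], "gripper": [0.003,0.003,0.003,0.003,0.003,0.003,0.003,0.003,0.003]}}

```text
time_s: 12.92
tcp_pos: [0.4589, 0.1734, 0.3155]
ee_rot: [179.6, 0.7, 20.4]
contact_force: [-0.1, -0.4, -0.4]
width: 0.0098
gripper_force: 30.0
```

Run:
```python
from h import *
s=sensors.state();print(s['joint_pos'])
plan((.30,.46,.30,40),(.30,.46,.215,40))
```

```text
[  -2.90503223   42.38492439  -38.29695443  116.27586049   43.73727078
   37.49344746 -140.28922147]
(0.3, 0.46, 0.3, 40) -> xyz [-0.0488, -0.324, 0.0155] turn -19.56 dist 0.328
(0.3, 0.46, 0.215, 40) -> xyz [-0.0, -0.0, 0.085] turn 0 dist 0.085
```

Run:
```python
from h import *
plan((.28,.52,.30,60),(.28,.52,.22,60))
```

```text
(0.28, 0.52, 0.3, 60) -> xyz [-0.0466, -0.3872, 0.0155] turn -39.56 dist 0.39
(0.28, 0.52, 0.22, 60) -> xyz [0.0, -0.0, 0.08] turn 0 dist 0.08
```

Call:
{"op": "jog_arm", "data": {"xyz": [[-0.005,-0.04,0],[-0.01,-0.08,0],[-0.015,-0.12,0],[-0.02,-0.16,0],[-0.025,-0.2,0],[-0.03,-0.24,0],[-0.035,-0.28,0.005],[-0.04,-0.32,0.01],[-0.044,-0.36,0.015],[-0.047,-0.387,0.015]], "turn": [-6,-12,-18,-24,-30,-36,-39.5,-39.5,-39.5,-39.5], "gripper": [0.003,0.003,0.003,0.003,0.003,0.003,0.003,0.003,0.003,0.003]}}

```text
time_s: 13.75
tcp_pos: [0.2821, 0.5179, 0.2962]
ee_rot: [180.0, 1.1, 59.7]
contact_force: [0.2, 0.5, -0.6]
width: 0.0098
gripper_force: 30.0
```

Call:
{"op": "jog_arm", "data": {"xyz": [[0,0,0.02],[0,0,0.045],[0,0,0.065],[0,0,0.08],[0,0,0.08],[0,0,0.08]], "turn": [0,0,0,0,0,0], "gripper": [0.003,0.003,0.003,0.003,0.003,0.003]}}

```text
time_s: 14.25
tcp_pos: [0.2835, 0.5153, 0.2175]
ee_rot: [179.9, 1.0, 59.5]
contact_force: [0.4, 1.1, -0.3]
width: 0.0102
gripper_force: 30.0
```

Run:
```python
from h import *
im,c,s=grab("wrist");print(s['time_s'],s['tcp_pos'],s['ee_rot'],np.round(s['joint_pos'],1))
cv2.imwrite("pics/w7.png",im[:,:,::-1])
H,S,V=hsv(im)
q=(H>80)&(H<95)&(S>100)&(V>80)
print("turq px",[cv2.boundingRect(k) for k in blobs(q,30)])
w=(V>130)&(S<60);print([int(np.where(w[:,x])[0][0]) if w[:,x].any() else -1 for x in (60,150,250,350,450)])
```

```text
14.25 [0.28352556 0.51529216 0.21745649] [179.92967329   0.97551288  59.52803732] [ -43.3   57.9  -40.9  101.9   53.9   43.2 -144.1]
turq px [(411, 331, 66, 30)]
[150, 150, 150, 150, 150]
```

Call:
{"op": "jog_arm", "data": {"xyz": [[0,0,0.006],[0,0,0.01],[0,0,0.012],[0,0,0.014],[0,0,0.016],[0,0,0.016]], "turn": [0,0,0,0,0,0], "gripper": [0.003,0.003,0.003,0.003,0.003,0.003]}}

```text
time_s: 14.8
tcp_pos: [0.2827, 0.5165, 0.2021]
ee_rot: [-180.0, 0.8, 59.6]
contact_force: [-0.4, -0.5, -0.8]
width: 0.0096
gripper_force: 30.0
```

Call:
{"op": "jog_arm", "data": {"xyz": [[0,0,0.002],[0.003,0,0.004],[0.007,0,0.006],[0.01,0,0.008],[0.013,0,0.01],[0.013,0,0.01]], "turn": [0,0,0,0,0,0], "gripper": [0.003,0.003,0.003,0.003,0.003,0.003]}}

```text
time_s: 15.3
tcp_pos: [0.289, 0.5276, 0.1919]
ee_rot: [180.0, 0.9, 59.6]
contact_force: [-1.2, -3.3, 3.6]
width: 0.0095
gripper_force: 30.0
```

Call:
{"op": "jog_arm", "data": {"xyz": [[0.003,0,0.002],[0.005,0,0.004],[0.007,0,0.006],[0.009,0,0.008],[0.011,0,0.01],[0.012,0,0.011],[0.012,0,0.011]], "turn": [0,0,0,0,0,0,0], "gripper": [0.003,0.003,0.003,0.003,0.003,0.003,0.003]}}

```text
time_s: 15.88
tcp_pos: [0.2952, 0.538, 0.1808]
ee_rot: [-180.0, 0.8, 59.6]
contact_force: [-2.1, -2.8, 3.3]
width: 0.0098
gripper_force: 30.0
```

Call:
{"op": "jog_arm", "data": {"xyz": [[0.0005,0,0.001],[0.001,0,0.002],[0.001,0,0.003],[0.001,0,0.003]], "turn": [0,0,0,0], "gripper": [0.003,0.003,0.003,0.003]}}

```text
time_s: 16.22
tcp_pos: [0.2959, 0.5392, 0.1783]
ee_rot: [-180.0, 0.7, 59.6]
contact_force: [-1.5, -2.1, 4.6]
width: 0.0097
gripper_force: 30.0
```

Call:
{"op": "jog_arm", "data": {"xyz": [[0,0,0.001],[0,0,0.002],[0,0,0.002]], "turn": [0,0,0], "gripper": [0.003,0.003,0.003]}}

```text
time_s: 16.47
tcp_pos: [0.2962, 0.5396, 0.1768]
ee_rot: [-180.0, 0.6, 59.6]
contact_force: [-0.6, -1.4, 6.2]
width: 0.0099
gripper_force: 30.0
```

Run:
```python
from h import *
im,c,s=grab("wrist");print(s['contact_force'],s['ft_torque'],s['tcp_pos'])
cv2.imwrite("pics/w8.png",im[:,:,::-1]);H,S,V=hsv(im)
w=((V>130)&(S<60)).astype(np.uint8);k=max(blobs(w,1000),key=cv2.contourArea)
print(cv2.approxPolyDP(cv2.convexHull(k),4,True)[:,0].tolist())
for z in (.004,.014): print(rect(cv2.convexHull(k),c,z))
y=(V>100)&(S>120)&(H>18)&(H<35);y[300:]=0
for k in blobs(y,100): print("y",cv2.boundingRect(k))
r=(V>90)&(S>150)&((H<8)|(H>172))
for k in blobs(r,20): print("red",cv2.boundingRect(k),rect(k,c,.009))
```

```text
[-0.56186758 -1.39395831  6.2372228 ] [-0.66147861  0.26416863  0.01316685] [0.29616817 0.53963508 0.17677822]
[[449, 153], [424, 287], [81, 287], [57, 153]]
[300.2 546.5 200.2  78.2 -30.5]
[302.3 550.1 187.   73.1 -30.5]
y (293, 275, 11, 25)
y (242, 203, 22, 85)
red (108, 164, 80, 38) [267.6 594.5  38.8  19.3 -30.5]
```

Call:
{"op": "jog_arm", "data": {"xyz": [[0,0,0.001],[0,0,0.002],[0,0,0.003],[0,0,0.003]], "turn": [0,0,0,0], "gripper": [0.003,0.003,0.003,0.003]}}

```text
time_s: 16.85
tcp_pos: [0.2959, 0.5396, 0.1767]
ee_rot: [180.0, 0.6, 59.6]
contact_force: [-0.8, -7.1, 27.5]
width: 0.0099
gripper_force: 30.0
```

Run:
```python
from h import *
im,c,s=grab("wrist");print(s['contact_force'],s['ft_torque'],s['tcp_pos'])
H,S,V=hsv(im)
w=((V>130)&(S<60)).astype(np.uint8);k=max(blobs(w,1000),key=cv2.contourArea)
print(cv2.approxPolyDP(cv2.convexHull(k),4,True)[:,0].tolist());print(rect(cv2.convexHull(k),c,.004))
```

```text
[-0.84376415 -7.07341459 27.47767125] [-1.92259739  0.45938439 -0.0237682 ] [0.29593648 0.53962383 0.17665438]
[[449, 153], [424, 287], [81, 287], [55, 155]]
[300.3 546.6 200.1  78.2 -30.5]
```

Run:
```python
from h import *
c=imaging.get_calibration("wrist");s=sensors.state();e=ray([[56,153.5],[449.5,153]],c,.004)
T=Ro.from_euler('xyz',s['ee_rot'],degrees=True);print(T.inv().apply(e-s['tcp_pos']).round(4), s['ee_rot'])
plan((.296,.539,.30,59.6),(.40,.36,.32,30),(.53,.05,.30,-9.2),(.5278,.0433,.25,-9.2))
```

```text
[[ 0.0488 -0.0993  0.1721]
 [ 0.0489  0.0999  0.1723]] [179.96084498   0.55348378  59.54968987]
(0.296, 0.539, 0.3, 59.6) -> xyz [-0.0005, 0.0004, -0.1233] turn -0.05 dist 0.123
(0.4, 0.36, 0.32, 30) -> xyz [-0.1018, 0.1803, -0.02] turn 29.6 dist 0.208
(0.53, 0.05, 0.3, -9.2) -> xyz [-0.0424, 0.3335, 0.02] turn 39.2 dist 0.337
(0.5278, 0.0433, 0.25, -9.2) -> xyz [-0.0011, 0.007, 0.05] turn 0.0 dist 0.05
```

Call:
{"op": "jog_arm", "data": {"xyz": [[0,0,-0.005],[0,0,-0.02],[0,0,-0.05],[0,0,-0.085],[0,0,-0.12],[0,0,-0.13],[0,0,-0.13]], "turn": [0,0,0,0,0,0,0], "gripper": [0.003,0.003,0.003,0.003,0.003,0.003,0.003]}}

```text
time_s: 17.48
tcp_pos: [0.2971, 0.5418, 0.3066]
ee_rot: [-179.9, 0.3, 59.5]
contact_force: [-0.6, -0.0, -0.8]
width: 0.0096
gripper_force: 30.0
```

Call:
{"op": "jog_arm", "data": {"xyz": [[-0.015,0.026,0],[-0.03,0.055,0],[-0.05,0.09,-0.005],[-0.065,0.115,-0.01],[-0.085,0.15,-0.01],[-0.102,0.18,-0.01],[-0.102,0.18,-0.01]], "turn": [5,11,17,23,28,29.6,29.6], "gripper": [0.003,0.003,0.003,0.003,0.003,0.003,0.003]}}

```text
time_s: 18.07
tcp_pos: [0.405, 0.3529, 0.3117]
ee_rot: [179.0, 1.0, 29.3]
contact_force: [0.3, -1.7, -1.4]
width: 0.0097
gripper_force: 30.0
```

Run:
```python
from h import *
s=sensors.state();print(np.round(s['joint_pos'],1))
plan((.5259,.0436,.29,-9.2))
```

```text
[ -23.7   45.4  -38.5  108.5   41.7   42.7 -147.5]
(0.5259, 0.0436, 0.29, -9.2) -> xyz [-0.0458, 0.3289, 0.0217] turn 38.47 dist 0.333
```

Call:
{"op": "jog_arm", "data": {"xyz": [[-0.005,0.035,0.005],[-0.01,0.07,0.01],[-0.015,0.11,0.015],[-0.02,0.15,0.02],[-0.026,0.19,0.02],[-0.03,0.22,0.02]], "turn": [5,10,16,22,26,26], "gripper": [0.003,0.003,0.003,0.003,0.003,0.003]}}

```text
time_s: 18.57
tcp_pos: [0.4846, 0.1515, 0.2944]
ee_rot: [179.1, 0.6, 3.7]
contact_force: [-0.1, -0.9, -1.2]
width: 0.0099
gripper_force: 30.0
```

Run:
```python
from h import *
s=sensors.state();print(np.round(s['joint_pos'],1))
plan((.5259,.0436,.29,-9.2))
```

```text
[  -6.5   43.   -26.8  114.6   36.8   32.  -145.8]
(0.5259, 0.0436, 0.29, -9.2) -> xyz [0.0343, 0.1103, 0.0044] turn 12.86 dist 0.116
```

Call:
{"op": "jog_arm", "data": {"xyz": [[0.009,0.03,0],[0.018,0.06,0],[0.027,0.09,0],[0.034,0.11,0],[0.034,0.11,0],[0.034,0.11,0],[0.034,0.11,0]], "turn": [5,10,12.9,12.9,12.9,12.9,12.9], "gripper": [0.003,0.003,0.003,0.003,0.003,0.003,0.003]}}

```text
time_s: 19.15
tcp_pos: [0.5251, 0.0488, 0.2962]
ee_rot: [179.3, 0.4, -8.9]
contact_force: [0.3, 0.1, -0.4]
width: 0.0096
gripper_force: 30.0
```

```bash
cat > al.py <<'E'
from h import *
im,c,s=grab("wrist");print(s['time_s'],s['tcp_pos'],s['ee_rot'],np.round(s['joint_pos'],1),s['contact_force'])
cv2.imwrite("pics/al%d.png"%(s['time_s']*100),im[:,:,::-1])
H,S,V=hsv(im)
w=((V>130)&(S<60)).astype(np.uint8);w[:80]=0;k=max(blobs(w,1000),key=cv2.contourArea)
a=cv2.approxPolyDP(cv2.convexHull(k),4,True)[:,0];print("plate",a.tolist())
b=((V>60)&(S>120)&(H>100)&(H<125)).astype(np.uint8);
for q in blobs(b,100): print("blue",cv2.boundingRect(q),cv2.approxPolyDP(cv2.convexHull(q),3,True)[:,0].tolist())
T=Ro.from_euler('xyz',s['ee_rot'],degrees=True)
e=ray(np.array(sorted(a.tolist(),key=lambda p:p[1])[:2]),c,s['tcp_pos'][2]-.1767+.004);print("plate far corners, tool",T.inv().apply(e-s['tcp_pos']).round(4).tolist())
S0=np.array([.5278,.0433,0]);A=np.radians(-9.2);X=np.array([np.cos(A),np.sin(A),0]);Y=np.array([-np.sin(A),np.cos(A),0])
print("case rim predicted px",proj([S0+X*.055*i+Y*.108*j+[0,0,.058] for i,j in((1,1),(1,-1),(-1,-1),(-1,1))],c).round(1).tolist())
E
python3 al.py
```

```text
19.15 [0.52511326 0.04879074 0.29624547] [179.30735305   0.39665079  -8.86471295] [   4.9   43.6  -25.5  111.4   33.8   33.3 -142.5] [ 0.2547442   0.09340238 -0.43614084]
plate [[55, 153], [118, 131], [327, 132], [450, 155], [423, 287], [81, 287]]
blue (285, 148, 51, 4) [[335, 151], [285, 149]]
blue (101, 120, 306, 32) [[406, 124], [402, 151], [104, 151], [101, 123], [127, 120], [375, 120]]
blue (0, 0, 87, 73) [[70, 0], [86, 51], [0, 72], [0, 0]]
plate far corners, tool [[0.0606, -0.0656, 0.1715], [0.06, 0.0379, 0.1728]]
case rim predicted px [[100.8, 123.7], [406.8, 125.1], [386.2, 263.3], [119.8, 263.7]]
```

```bash
cat > off.py <<'E'
import sys
from h import *
u1,v1,u2,v2=map(float,sys.argv[1:5])
c=imaging.get_calibration("wrist");s=sensors.state();T=Ro.from_euler('xyz',s['ee_rot'],degrees=True)
z=s['tcp_pos'][2]-.1727
e=ray([[u1,v1],[u2,v2]],c,z);d=e[1]-e[0];n=np.linalg.norm(d)
A=np.arctan2(-d[1],-d[0])-np.pi/2;X=np.array([np.cos(A),np.sin(A),0]);m=e.mean(0)-X*.047
print("len",n,"yaw",np.degrees(A),"centre",m,"tool-based centre",s['tcp_pos']+T.apply([.0019,0,.1727]))
d=np.array([.5278,.0433,z])-m;print("needed shift tool",Ro.from_euler('xyz',[180,0,s['ee_rot'][2]],degrees=True).inv().apply(d).round(4),"turn",np.degrees(A)+9.2)
E
python3 off.py 55.5 153 450.5 154.5
```

```text
len 0.20036422270242668 yaw -9.154132774755011 centre [0.52548353 0.04559601 0.12378152] tool-based centre [0.52544006 0.04723486 0.12378481]
needed shift tool [0.0026 0.0019 0.    ] turn 0.04586722524498832
```

Call:
{"op": "jog_arm", "data": {"xyz": [[0.0026,0.0022,0.015],[0.0026,0.0022,0.035],[0.0026,0.0022,0.048],[0.0026,0.0022,0.054],[0.0026,0.0022,0.054],[0.0026,0.0022,0.054],[0.0026,0.0022,0.054]], "turn": [0,0,0,0,0,0,0], "gripper": [0.003,0.003,0.003,0.003,0.003,0.003,0.003]}}

```text
time_s: 19.78
tcp_pos: [0.5275, 0.0455, 0.2439]
ee_rot: [179.3, 0.2, -8.9]
contact_force: [-0.2, -0.1, -1.2]
width: 0.0096
gripper_force: 30.0
```

```bash
python3 al.py; python3 off.py 55.5 153 450.5 154.5
```

```text
19.7833 [0.52754553 0.04550336 0.24386782] [179.31312978   0.24353306  -8.87695956] [   2.3   48.3  -20.8  112.6   38.    26.5 -145.8] [-0.20346137 -0.06933587 -1.16799794]
plate [[450, 153], [423, 287], [81, 287], [55, 155], [78, 146], [386, 146]]
blue (50, 128, 399, 160) [[448, 136], [446, 151], [78, 286], [50, 136], [100, 128], [403, 129]]
blue (0, 0, 43, 56) [[27, 0], [42, 44], [0, 55], [0, 0]]
plate far corners, tool [[0.0533, -0.0865, 0.1715], [0.053, 0.0684, 0.1733]]
case rim predicted px [[50.7, 136.1], [448.8, 137.7], [416.6, 308.7], [82.5, 310.0]]
len 0.2005318749736903 yaw -9.258352930216072 centre [0.52852065 0.04141258 0.07126158] tool-based centre [0.52851108 0.04307062 0.07126783]
needed shift tool [-0.001  -0.0018  0.    ] turn -0.05835293021607235
```

Call:
{"op": "jog_arm", "data": {"xyz": [[-0.001,-0.001,0],[-0.001,-0.001,0.005],[-0.001,-0.001,0.01],[-0.001,-0.001,0.014],[-0.001,-0.001,0.017],[-0.001,-0.001,0.019],[-0.001,-0.001,0.021],[-0.001,-0.001,0.021]], "turn": [0,0,0,0,0,0,0,0], "gripper": [0.003,0.003,0.003,0.003,0.003,0.003,0.003,0.003]}}

```text
time_s: 20.5
tcp_pos: [0.5263, 0.0457, 0.2217]
ee_rot: [179.3, 0.3, -8.9]
contact_force: [-0.4, 0.2, -1.8]
width: 0.0101
gripper_force: 30.0
```

Call:
{"op": "jog_arm", "data": {"xyz": [[0,0,0.001],[0,0,0.002],[0,0,0.002]], "turn": [0,0,0], "gripper": [0.003,0.003,0.003]}}

```text
time_s: 20.75
tcp_pos: [0.5265, 0.0456, 0.2203]
ee_rot: [179.3, 0.3, -8.9]
contact_force: [-0.2, -0.5, 1.7]
width: 0.01
gripper_force: 30.1
```

Call:
{"op": "jog_arm", "data": {"xyz": [[0,0,0.001],[0,0,0.0015],[0,0,0.0015]], "turn": [0,0,0], "gripper": [0.003,0.003,0.003]}}

```text
time_s: 21.0
tcp_pos: [0.5265, 0.0456, 0.2197]
ee_rot: [179.3, 0.2, -8.9]
contact_force: [-2.1, -2.2, 10.0]
width: 0.0096
gripper_force: 30.1
```

Call:
{"op": "jog_arm", "data": {"xyz": [[0,0,-0.001],[0,0,-0.001],[0,0,-0.001],[0,0,-0.001],[0,0,-0.02],[0,0,-0.05],[0,0,-0.09],[0,0,-0.12],[0,0,-0.12]], "turn": [0,0,0,0,0,0,0,0,0], "gripper": [0.035,0.035,0.035,0.035,0.035,0.035,0.035,0.035,0.035]}}

```text
time_s: 21.75
tcp_pos: [0.5289, 0.048, 0.3437]
ee_rot: [179.5, -0.2, -8.9]
contact_force: [-0.2, -0.3, -0.4]
width: 0.0347
gripper_force: 0.0
```

Run:
```python
from h import *
im,c,s=grab("wrist");print(s['time_s'],s['tcp_pos'],s['ee_rot'],s['width'],np.round(s['joint_pos'],1))
cv2.imwrite("pics/w9.png",im[:,:,::-1]);np.savez("w9",im=im,**c);H,S,V=hsv(im)
r=(V>90)&(S>150)&((H<8)|(H>172));r[290:]=0
for k in blobs(r,20): print("red",cv2.boundingRect(k),rect(k,c,.052))
w=((V>130)&(S<60)).astype(np.uint8);w[:60]=0;w[290:]=0
for k in blobs(w,500): print("white",cv2.approxPolyDP(cv2.convexHull(k),3,True)[:,0].tolist(),rect(k,c,.047))
plan((.54,.325,.30,15))
```

```text
21.75 [0.52885826 0.04795419 0.34373771] [179.49840339  -0.21739555  -8.94713299] 0.03474622915404082 [   7.    39.6  -28.6  109.    30.    39.  -138.9]
red (180, 212, 40, 20) [503.7  99.9  37.4  19.5  80.8]
red (175, 144, 43, 21) [568.   89.7  37.8  18.1  80.9]
white [[365, 135], [354, 233], [152, 233], [142, 135]] [528.5  43.2 202.6  96.7  81. ]
white [[348, 60], [267, 80], [260, 61]] [623.6 -14.9  74.9  15.9  81.1]
white [[236, 60], [228, 83], [212, 93], [189, 90], [178, 80], [171, 60]] [631.6  70.4  55.3  26.5  81.1]
(0.54, 0.325, 0.3, 15) -> xyz [-0.0315, -0.2761, 0.0413] turn -23.96 dist 0.281
```

Call:
{"op": "jog_arm", "data": {"xyz": [[-0.004,-0.04,0],[-0.008,-0.08,0.01],[-0.012,-0.12,0.02],[-0.016,-0.16,0.025],[-0.02,-0.2,0.03],[-0.024,-0.24,0.035],[-0.031,-0.276,0.04],[-0.031,-0.276,0.04],[-0.031,-0.276,0.04]], "turn": [-5,-11,-17,-23,-24.5,-24.5,-24.5,-24.5,-24.5], "gripper": [0.06,0.06,0.06,0.06,0.06,0.06,0.06,0.06,0.06]}}

```text
time_s: 22.55
tcp_pos: [0.5373, 0.3267, 0.2932]
ee_rot: [179.5, 0.8, 15.9]
contact_force: [-0.3, -1.0, -0.6]
width: 0.0599
gripper_force: 0.0
```

Run:
```python
from h import *
im,c,s=grab("wrist");print(s['time_s'],s['tcp_pos'],s['ee_rot'],s['width'],np.round(s['joint_pos'],1))
cv2.imwrite("pics/w10.png",im[:,:,::-1]);H,S,V=hsv(im)
m=((V>125)&((S<60)|(H<40)));m[285:]=0
for k in blobs(m,200): print(k[:,0].mean(0).round(),"28",rect(k,c,.028),cv2.approxPolyDP(k,3,True)[:,0].tolist())
b=(V>120)&(S>100)&(H>12)&(H<35);b[285:]=0
for k in blobs(b,10): print("dot",k[:,0].mean(0),rect(k,c,.028)[:2])
```

```text
22.55 [0.53730836 0.32674294 0.29318488] [179.5062523    0.75063815  15.85949818] 0.05994742465346911 [ -18.5   50.8  -32.    93.2   34.4   47.1 -139.5]
[500. 240.] 28 [549.3 103.3  72.4  33.7  30.1] [[511, 202], [473, 250], [507, 274], [511, 265]]
[117. 180.] 28 [517.1 435.5  43.1  26.9 -39.2] [[138, 167], [122, 161], [98, 172], [94, 178], [96, 192], [105, 199], [118, 199], [139, 182]]
[243. 147.] 28 [570.1 341.5  69.6  23.8  16.1] [[228, 104], [229, 188], [256, 190], [257, 106]]
dot [391.80392157 280.2745098 ] [491.1 174.5]
dot [113.1372549  280.29411765] [421.5 425.5]
dot [242.58823529 177.88235294] [546.9 334.9]
dot [129.80769231 171.73076923] [526.5 425.3]
dot [242.41666667 149.30555556] [569.9 341.4]
dot [241.94736842 118.52631579] [592.9 348.4]
```

Run:
```python
from h import *
s=sensors.state();T=Ro.from_euler('xyz',s['ee_rot'],degrees=True);g=s['tcp_pos']+T.apply([0,0,.147]);print(g)
print(T.inv().apply(np.array([.5701,.3415,.021])-g).round(4))
```

```text
[0.53690454 0.32214162 0.14637569]
[ 0.0388 -0.0111  0.1248]
```

Call:
{"op": "jog_arm", "data": {"xyz": [[0.02,-0.006,0.02],[0.037,-0.012,0.045],[0.037,-0.012,0.07],[0.037,-0.012,0.08],[0.037,-0.012,0.08],[0.037,-0.012,0.08],[0.037,-0.012,0.08]], "turn": [0,0,0,0,0,0,0], "gripper": [0.06,0.06,0.06,0.06,0.06,0.06,0.06]}}

```text
time_s: 23.18
tcp_pos: [0.5713, 0.3442, 0.2162]
ee_rot: [179.5, 0.5, 15.5]
contact_force: [0.8, -0.3, -0.2]
width: 0.0601
gripper_force: 0.0
```

Run:
```python
from h import *
im,c,s=grab("wrist");print(s['time_s'],s['tcp_pos'],s['ee_rot'],s['width'])
cv2.imwrite("pics/w11.png",im[:,:,::-1]);H,S,V=hsv(im)
T=Ro.from_euler('xyz',s['ee_rot'],degrees=True)
b=(V>120)&(S>100)&(H>12)&(H<35);b[275:]=0
for k in blobs(b,10):
    M=cv2.moments(k);q=[M['m10']/M['m00'],M['m01']/M['m00']];w=ray(q,c,.028);print("dot",np.round(q,1),w.round(4).tolist(),T.inv().apply(w-s['tcp_pos']).round(4).tolist())
m=(V>125)&(S<60);m[275:]=0
for k in blobs(m,200): print("white",cv2.boundingRect(k),rect(k,c,.028))
```

```text
23.1833 [0.57128994 0.34421121 0.21618832] [179.47975328   0.50222067  15.53040929] 0.060095235284268925
dot [252.6 266.8] [[0.5467, 0.3349, 0.028]] [[-0.0245, 0.0007, 0.1884]]
dot [100.3 243.7] [[0.5377, 0.4285, 0.028]] [[-0.0081, -0.0919, 0.1874]]
dot [252.4 231.5] [[0.5698, 0.3415, 0.028]] [[-0.0005, 0.0006, 0.1882]]
dot [252.  193.3] [[0.5929, 0.3481, 0.028]] [[0.0235, 0.0004, 0.188]]
white (231, 165, 42, 110) [575.3 343.   70.   23.9  16.1]
```

Call:
{"op": "jog_arm", "data": {"xyz": [[0,0,0.015],[0,0,0.03],[0,0,0.04],[0,0,0.045],[0,0,0.046],[0,0,0.046]], "turn": [0,0,0,0,0,0], "gripper": [0.06,0.06,0.06,0.06,0.06,0.06]}}

```text
time_s: 23.73
tcp_pos: [0.5704, 0.344, 0.1679]
ee_rot: [179.4, 0.6, 15.6]
contact_force: [-1.2, -0.6, 0.1]
width: 0.0599
gripper_force: 0.0
```

Call:
{"op": "jog_arm", "data": {"xyz": [[0,0,0],[0,0,0],[0,0,0],[0,0,0],[0,0,0],[0,0,0],[0,0,0],[0,0,0],[0,0,0]], "turn": [0,0,0,0,0,0,0,0,0], "gripper": [0.015,0.015,0.015,0.015,0.015,0.015,0.015,0.015,0.015]}}

```text
time_s: 24.48
tcp_pos: [0.5707, 0.3441, 0.169]
ee_rot: [179.5, 0.6, 15.6]
contact_force: [-0.3, -0.2, 2.2]
width: 0.0238
gripper_force: 30.0
```

Call:
{"op": "jog_arm", "data": {"xyz": [[0,0,-0.01],[0,0,-0.03],[0,0,-0.06],[0,0,-0.1],[0,0,-0.12],[0,0,-0.12]], "turn": [0,0,0,0,0,0], "gripper": [0.015,0.015,0.015,0.015,0.015,0.015]}}

```text
time_s: 24.98
tcp_pos: [0.5727, 0.3471, 0.295]
ee_rot: [179.7, 0.1, 15.5]
contact_force: [0.8, 0.9, -0.5]
width: 0.0236
gripper_force: 30.0
```

Run:
```python
from h import *
s=sensors.state();T=Ro.from_euler('xyz',s['ee_rot'],degrees=True);g=s['tcp_pos']+T.apply([0,0,.147])
print(s['tcp_pos'],s['ee_rot'],g,np.round(s['joint_pos'],1))
P=Ro.from_euler('xyz',[180,0,s['ee_rot'][2]],degrees=True)
print("to pocket",P.inv().apply(np.array([.5365,.0953,.16])-g).round(4),"turn",s['ee_rot'][2]+9.1)
```

```text
[0.57270887 0.34714909 0.29502   ] [1.79716781e+02 5.55749884e-02 1.55441645e+01] [0.57276623 0.34641083 0.14802186] [ -19.    53.3  -32.4   85.7   33.8   51.2 -137.1]
to pocket [-0.1022  0.2322 -0.012 ] turn 24.644164531211143
```

Call:
{"op": "jog_arm", "data": {"xyz": [[-0.015,0.033,0],[-0.03,0.068,0],[-0.045,0.1,0],[-0.06,0.136,0],[-0.075,0.17,0],[-0.09,0.205,0],[-0.102,0.232,0],[-0.102,0.232,0],[-0.102,0.232,0],[-0.102,0.232,0]], "turn": [5,11,17,22,24.6,24.6,24.6,24.6,24.6,24.6], "gripper": [0.015,0.015,0.015,0.015,0.015,0.015,0.015,0.015,0.015,0.015]}}

```text
time_s: 25.82
tcp_pos: [0.5355, 0.0953, 0.2919]
ee_rot: [179.3, 0.3, -9.0]
contact_force: [0.8, 1.5, -0.3]
width: 0.0238
gripper_force: 30.0
```

```bash
cat > pk.py <<'E'
from h import *
im,c,s=grab("wrist");print(s['time_s'],s['tcp_pos'],s['ee_rot'],np.round(s['joint_pos'],1))
cv2.imwrite("pics/pk%d.png"%(s['time_s']*100),im[:,:,::-1]);H,S,V=hsv(im)
r=(V>80)&(S>150)&((H<8)|(H>172));r[290:]=0
for k in blobs(r,20): print("red",cv2.boundingRect(k),rect(k,c,.052))
b=(V>120)&(S>100)&(H>12)&(H<35);b[290:]=0
for k in blobs(b,10):
    M=cv2.moments(k);print("dot",round(M['m10']/M['m00'],1),round(M['m01']/M['m00'],1),cv2.boundingRect(k))
P=Ro.from_euler('xyz',[180,0,s['ee_rot'][2]],degrees=True);T=Ro.from_euler('xyz',s['ee_rot'],degrees=True)
g=s['tcp_pos']+T.apply([0,0,.169]);print("underside",g,"to pocket floor",P.inv().apply(np.array([.5365,.0953,.047])-g).round(4),"turn",s['ee_rot'][2]+9.1)
E
python3 pk.py
```

```text
25.8167 [0.53550742 0.09527845 0.29192807] [179.33743698   0.31642952  -9.01053884] [  -0.7   44.6  -24.2  108.8   31.8   34.  -144.9]
red (223, 147, 51, 26) [568.5  89.8  37.2  18.6  80.8]
dot 252.8 272.2 (240, 261, 27, 24)
dot 252.5 222.5 (239, 210, 28, 26)
dot 325.2 211.7 (316, 179, 19, 64)
dot 446.4 3.1 (432, 0, 45, 10)
underside [0.53427959 0.09349448 0.12294195] to pocket floor [ 0.0019 -0.0021  0.0759] turn 0.08946116058019449
```

Call:
{"op": "jog_arm", "data": {"xyz": [[0.002,-0.002,0.02],[0.002,-0.002,0.04],[0.002,-0.002,0.054],[0.002,-0.002,0.06],[0.002,-0.002,0.06],[0.002,-0.002,0.06]], "turn": [0,0,0,0,0,0], "gripper": [0.015,0.015,0.015,0.015,0.015,0.015]}}

```text
time_s: 26.37
tcp_pos: [0.5375, 0.0968, 0.2321]
ee_rot: [179.3, 0.3, -8.9]
contact_force: [-0.6, 0.2, -1.3]
width: 0.0238
gripper_force: 30.0
```

```bash
python3 pk.py
```

```text
26.3667 [0.53745792 0.09675868 0.2321302 ] [179.30696978   0.302649    -8.94116822] [  -4.    50.   -18.9  110.    35.1   26.5 -147.7]
red (216, 165, 70, 35) [568.4  89.8  37.7  19.1  81.3]
dot 252.8 272.2 (240, 261, 27, 24)
dot 359.8 232.9 (346, 217, 26, 33)
dot 252.5 222.6 (239, 210, 28, 26)
underside [0.53625844 0.09487813 0.06314492] to pocket floor [ 0.0002 -0.0005  0.0161] turn 0.15883178316510715
```

Aligned within a millimetre, so I lower it gently.

Call:
{"op": "jog_arm", "data": {"xyz": [[0,0,0.005],[0,0,0.009],[0,0,0.012],[0,0,0.0135],[0,0,0.0145],[0,0,0.0145]], "turn": [0,0,0,0,0,0], "gripper": [0.015,0.015,0.015,0.015,0.015,0.015]}}

```text
time_s: 26.92
tcp_pos: [0.5372, 0.0954, 0.2173]
ee_rot: [179.3, 0.3, -9.0]
contact_force: [0.4, 1.2, -1.7]
width: 0.0236
gripper_force: 30.0
```

Call:
{"op": "jog_arm", "data": {"xyz": [[0,0,0.001],[0,0,0.002],[0,0,0.002]], "turn": [0,0,0], "gripper": [0.015,0.015,0.015]}}

```text
time_s: 27.17
tcp_pos: [0.5374, 0.0954, 0.216]
ee_rot: [179.3, 0.3, -9.0]
contact_force: [-0.2, -0.3, 3.3]
width: 0.024
gripper_force: 30.0
```

Call:
{"op": "jog_arm", "data": {"xyz": [[0,0,0.0007],[0,0,0.0007],[0,0,0],[0,0,0],[0,0,0],[0,0,0],[0,0,-0.02],[0,0,-0.05],[0,0,-0.09],[0,0,-0.12]], "turn": [0,0,0,0,0,0,0,0,0,0], "gripper": [0.015,0.015,0.044,0.044,0.044,0.044,0.044,0.044,0.044,0.044]}}

```text
time_s: 28.0
tcp_pos: [0.5381, 0.0969, 0.3374]
ee_rot: [179.3, 0.3, -9.0]
contact_force: [0.6, 0.3, -0.5]
width: 0.0436
gripper_force: 0.0
```

Call:
{"op": "jog_arm", "data": {"xyz": [[-0.02,0,-0.02],[-0.05,0,-0.04],[-0.08,0,-0.06],[-0.08,0,-0.06]], "turn": [0,0,0,0], "gripper": [0.044,0.044,0.044,0.044]}}

```text
time_s: 28.33
tcp_pos: [0.4553, 0.1115, 0.3987]
ee_rot: [179.3, 0.3, -8.8]
contact_force: [-0.5, 0.9, -0.5]
width: 0.0439
gripper_force: 0.0
```

```bash
python3 pk.py
python3 - <<'E'
from h import *
im,c,s=grab("wrist");a=im[0:260,100:440];b,_,_=grab("scene");b=b[100:330,130:390]
f=lambda i,h:cv2.resize(i,(int(i.shape[1]*h/i.shape[0]),h),interpolation=2)
o=np.hstack([f(a,330),f(b,330)]);cv2.imwrite("pics/fin.png",o[:,:800,::-1]);print(o.shape)
E
```

```text
28.3333 [0.45533647 0.1114973  0.39870206] [179.26714463   0.28372827  -8.76204514] [  -0.2   30.8  -29.6  115.4   23.7   40.4 -143.7]
red (234, 119, 36, 17) [503.8  99.7  37.3  16.6  81.2]
red (233, 51, 38, 21) [567.5  89.8  37.3  18.4  81.3]
dot 253.8 118.5 (248, 113, 12, 12)
dot 253.8 92.5 (248, 87, 13, 12)
dot 307.2 93.0 (298, 70, 16, 48)
dot 253.9 65.3 (248, 59, 13, 14)
underside [0.45418014 0.10948842 0.22971796] to pocket floor [0.0835 0.0015 0.1827] turn 0.33795485869518416
(330, 804, 3)
```

View pics/fin.png

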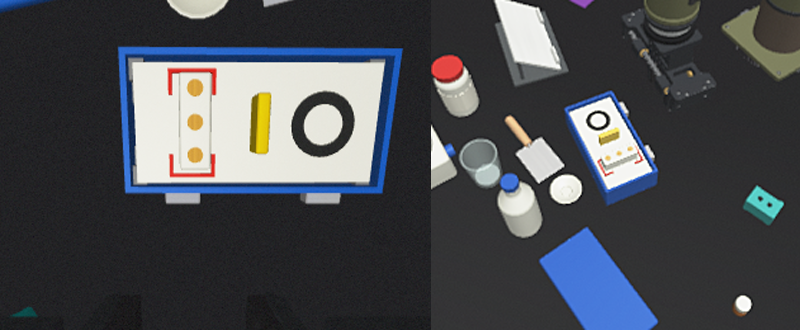

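The last picture shows the divider flat in the case (left crop, 120–400 × 50–190). The holder sits inside the red-edged pocket at (195,120), and the bystanders and the turquoise decoy are where they started.

```bash
python3 -c "
from station import job;print(job.close_job())"
```

```text
the job is handed in; nothing more can be done
None
```

The case is packed and the job is handed in at about 28.5 s of the 64 s: the loose cell is in the padded cavity, the divider is flat on its posts, and the holder is in the red-edged pocket; I levelled the divider on the empty bench first, because the tool could not tilt.

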